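# Weigh two spice bottles by hand and put them away

## Robot

A 6-joint arm with a two-finger parallel gripper is mounted at the origin on the work surface. World frame = base frame: x ahead of the robot, y to its left, z up, the work surface at z = 0. Lengths are in m, angles in rad, forces in N, time in s.
With the tool pointing down it reaches from about 0.4 to 0.825 m from the base axis. Payload 7 kg.
Tool frame: the origin (TCP) lies between the finger pads; the fingertips stand 19 mm ahead of it and the grasp point (between the pads) is the TCP; z points along the fingers, x is the direction in which the jaws open and shut, and the axes are right-handed (so a half turn about z gives the same grasp; the last joint's range is limited). The gripper opens to 88 mm and grips with 3 to 60 N. Pads are 19 mm wide; open, the fingers measure 130 mm over their backs; the gripper's body (78 mm by 193 mm) begins 47 mm behind the grasp point.
Start: joints at [-0.863, 0.359, 0.012, 0, -1.224, -0.288], TCP at [0.275, -0.616, 0.246] pointing down, gripper open.
Joint ranges: [-3.07, 3.07], [-1.43, 2.12], [-1.02, 1.25], [-3.03, 1.67], [-3.05, -0], [-3.03, 3.03]. Speed limits (rad/s): [2.39, 2.39, 3.01, 3.14, 3.14, 3.14].

## Interface

Orientations are given as a rotation vector (axis times angle).
In Python, from rig import arm gives the robot as it stands. Calls block until the motion is done:
- arm.movep(position, orientation): joint-space move of the TCP to a pose.
- arm.line_to(position, orientation=None, feed=0.15, force_limit=None): straight line of the TCP; orientation=None keeps the orientation; feed is the mean speed in m/s. With force_limit (N) it stops when the force on the tool has changed by that much, and returns True; else False.
- arm.set_joints(angles): joint-space move.
- arm.move_gripper(opening): opening from 0.0 (shut) to 1.0 (fully open); the grip force is fixed at half the most; returns when the fingers have stopped.
- arm.hold(seconds).
- arm.inverse_kinematics(position, orientation): joint angles nearest the present ones, or None.
- arm.snapshot(name): name is "scene" or "top"; returns the picture (480x640x3 uint8, red, green, blue); there is no depth.
- arm.get_calibration(name): a dict with "camera_matrix" (3x3 intrinsics, pixels), "k1" (the pictures are not rectified: a ray, as slopes to the right and down, at radius r is drawn at 1 + k1 r^2 times it, then the intrinsics apply), "rvec" (rotation vector, rad) and "tvec" (3), from world to camera coordinates, as OpenCV has them. Camera axes: x right, y down, z forward; pixel columns grow to the right and rows downward; lengths in m; the calibration is good to about 2 mm. A picture is of the moment at which its call begins. get_calibration takes no time and is no camera call.
A pose or a line that the arm cannot do raises arm.IKError and nothing moves.
- arm.finish_job(): hands the job in, once; it reports no verdict.
Trained networks look in the newest picture that a camera, given by its name, has taken for a name from the list of things; names that differ only in an ending like _2 or _b are one class to them, and where a whole thing is asked for, a point or a joint stands for the part that bears it (a point fixed in the world has none). Each returns a list of dicts, best first, with "conf" (0 to 1); they miss things now and then, are a little off and sometimes report something else, mostly with a low value. They report only what shows in the picture. A call takes as long as a camera call. They do not tell look-alikes from the thing itself.
- arm.masks_of(camera, query): "pixels" (480x640 bool, what is visible of it) and "bbox" ([left, top, width, height] in pixels, round what is visible of it).
Readings, each from a call of its own:
- arm.read_clock(): time.
- arm.read_joint_positions(): joint angles.
- arm.read_qvel(): joint speeds.
- arm.read_joint_torque(): joint torques, N m.
- arm.read_eef_pos(): TCP position.
- arm.read_tool_rot(): TCP orientation.
- arm.read_ft_force(): force on the tool from outside, world axes, zero at the start.
- arm.read_wrist_torque(): the same for the moment, N m.
- arm.read_gripper_width(): opening from 0.0 (shut) to 1.0 (fully open).
Only numpy, scipy, OpenCV 4.12 (cv2) and the standard library are available. Lean on these libraries where they do the work, as an engineer would, in place of code of your own. Each camera call takes 0.05 s, during which the arm holds its last target.

## Task

One of the two loose brown bottles standing on the open shelf is full of salt and the other is nearly empty: lift the one on the robot's left (+y) clear of the board to feel its weight and set it back where it stood, then lift the one on the right to compare. Stand the heavier one in the empty space between the two bottles on the spice stand's upper step, and stand the lighter one on the refill tray beside its jar. Keep both bottles upright, do not drop them, and leave everything else where it stands.

Things in the scene. Friction and masses are not known exactly. Their poses are not given: they have to be found in the camera images.
- bottle_p: brown glass bottle, straight round body 50 mm in diameter up to 98 mm, black flip cap 43 mm in diameter from 104 mm up, 131 mm tall; origin at the centre of its underside, z up. One of the two like loose bottles standing upright on the open shelf (z = 0) in the middle, one at y > 0.04, one at y < -0.04, either way round. Grip the body 90 mm up, from above, with 15 to 30 N.
- bottle_q: The other loose bottle, same size, looks and origin as bottle_p. One of the two (it may be either) is full of coarse salt and at least 0.14 kg heavier than the other, which is nearly empty; both weigh under 0.5 kg.
- stand: two-step wooden spice stand, fixed, 180 mm deep (x) by 285 mm wide (y); origin at the centre of its underside; low step towards its -x side (the robot), top 30 mm high, x from -90 to 8 mm; upper step behind it, top 70 mm high, x from 8 to 90 mm, no rim. It may be at either side of the shelf (the tray is then at the other), turned up to 0.25 rad.
- stand_gap (a point): centre of the empty space on the upper step, on the board's top surface, midway between stand_bottle_1 and stand_bottle_2 (each 105 mm away along the stand's y); axes as the stand's. The bottle there stands clear of both with its underside on the board.
- tray: shallow dark wooden refill tray, fixed, 240 mm (x) by 160 mm (y), floor 6 mm thick, walls 6 mm thick and 18 mm high; origin at the centre of its underside. It holds stock_jar in its +x half; the -x half is free.
- tray_floor (a point): centre of the tray's floor (top surface, 6 mm above the shelf), axes as the tray's; a good place for the bottle is 55 mm from it towards the tray's -x.
- stand_bottle_1: bystander: brown glass bottle, straight round body 50 mm in diameter up to 98 mm, black flip cap 43 mm in diameter from 104 mm up, 131 mm tall; origin at the centre of its underside, z up. Stands on the stand's upper step at its +y end.
- stand_bottle_2: bystander: brown glass bottle, straight round body 50 mm in diameter up to 98 mm, black flip cap 43 mm in diameter from 104 mm up, 131 mm tall; origin at the centre of its underside, z up. Stands on the stand's upper step at its -y end.
- tin: bystander: round low metal tin, 62 mm in diameter, 39 mm tall, on the stand's low step; origin at the centre of its underside.
- stock_jar: bystander: white ceramic jar with cork, 72 mm in diameter, 88 mm tall, on the tray about 68 mm towards +x from its centre; origin at the centre of its underside.
- garlic_keeper: bystander: round white ceramic garlic keeper with knobbed lid, 104 mm in diameter, 117 mm tall, behind the loose bottles; origin at the centre of its underside.
- grinder: bystander: steel hand grinder, 55 mm in diameter, 151 mm tall, with a crank on top that reaches 70 mm from the axis and up to 205 mm high; behind the loose bottles; origin at the centre of its underside.
Not all that is in view belongs to the job. Leave any blue look-alike of the bottle_q alone. What is shaped like the bottle_p but yellow is not meant.

How it is judged:
By the outcome, as a careful person would: the job done as asked, in the order asked, and still so for the second after the job is handed in, with the robot touching nothing.
It also fails if it takes over 69 s, if anything falls off the work surface, if the arm or the gripper's body presses on something with over 40 N, if the wrist force passes 120 N, or if a joint passes its speed limit or range.

## Working session

There is one attempt and no reset: what is moved stays moved. The work goes in short steps, each a Python script; the robot and the scene stay as the last script left them, time stands still between calls to the robot, and variables do not carry over. Pictures are saved under pics/ and viewed, and the job is handed in when it is done.

```bash
ls; mkdir -p pics
python3 - <<'E'
from rig import arm
import cv2
for n in("scene","top"):
    im=arm.snapshot(n); cv2.imwrite(f"pics/{n}0.png",im[:,:,::-1]); print(n,arm.get_calibration(n))
    for q in ["bottle_p","tray","stand","tin","stock_jar","grinder","garlic_keeper"]:
        print(q,[(d["bbox"],round(d["conf"],2)) for d in arm.masks_of(n,q)])
print(arm.read_clock(),arm.read_tool_rot(),arm.read_ft_force())
E
```

```text
pics
scene {'camera_matrix': array([[522.40594293,   0.        , 313.53862764],
       [  0.        , 522.40594293, 255.61738306],
       [  0.        ,   0.        ,   1.        ]]), 'k1': -0.14898524014140277, 'rvec': array([ 1.59743067,  1.97498518, -0.82661232]), 'tvec': array([ 0.14296299, -0.33778979,  1.6592894 ])}
bottle_p [([343.0, 231.2, 23.2, 54.1], 0.85), ([285.5, 216.8, 19.6, 48.9], 0.73), ([328.1, 192.8, 19.5, 55.2], 0.68), ([243.4, 231.4, 27.6, 50.2], 0.63), ([238.8, 250.9, 38.3, 91.2], 0.63)]
tray [([428.2, 238.2, 73.7, 88.6], 0.7)]
stand [([127.0, 208.0, 118.1, 57.3], 0.64)]
tin [([186.6, 206.6, 22.0, 20.2], 0.77), ([313.1, 292.9, 49.0, 60.5], 0.5)]
stock_jar [([458.0, 268.6, 34.2, 41.8], 0.84)]
grinder [([238.0, 248.7, 38.4, 93.5], 0.79)]
garlic_keeper [([314.1, 293.2, 49.5, 62.5], 0.97), ([183.5, 203.0, 25.2, 22.4], 0.71)]
top {'camera_matrix': array([[463.40561881,   0.        , 321.43043874],
       [  0.        , 463.40561881, 238.55608993],
       [  0.        ,   0.        ,   1.        ]]), 'k1': -0.06345804565299085, 'rvec': array([ 2.19278876, -2.21061727,  0.07051254]), 'tvec': array([-0.01818084,  0.58208288,  1.1004744 ])}
bottle_p [([267.3, 248.5, 26.4, 21.4], 0.9), ([367.5, 225.2, 26.7, 23.6], 0.83), ([334.6, 252.6, 22.1, 22.7], 0.8)]
tray [([348.2, 144.8, 28.9, 34.8], 0.73), ([134.0, 217.8, 67.6, 104.1], 0.72), ([451.5, 273.4, 32.6, 29.1], 0.22)]
stand [([403.6, 219.7, 128.9, 97.0], 0.66)]
tin [([453.1, 274.1, 31.6, 26.1], 0.73), ([133.6, 216.9, 71.0, 102.3], 0.71), ([258.0, 150.6, 50.2, 49.3], 0.16)]
stock_jar [([137.6, 223.7, 39.5, 31.8], 0.83)]
grinder [([346.2, 147.3, 34.3, 36.6], 0.55)]
garlic_keeper [([260.2, 154.2, 45.6, 44.3], 0.69)]
0.8 [ 1.70987537e+00  2.63547401e+00 -4.76413586e-05] [ 0.19873321 -0.00168184  0.090765  ]
```

View pics/scene0.png

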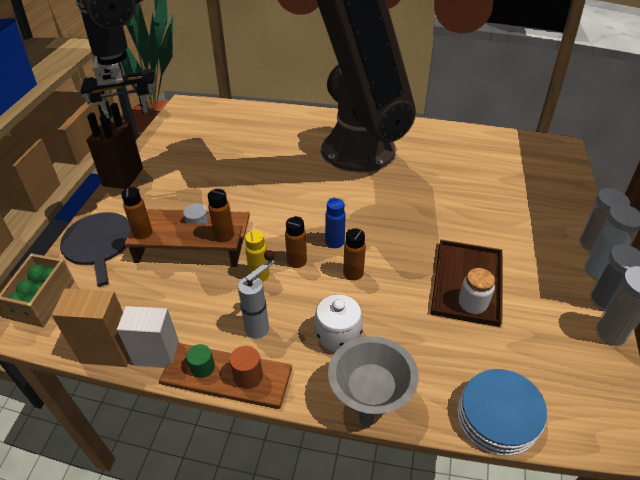

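View pics/top0.png

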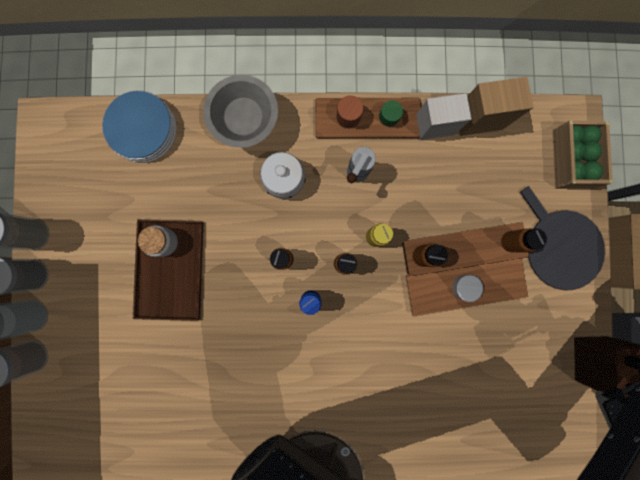

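```bash
cat > h.py <<'E'
import numpy as np, cv2
from rig import arm
def cal(n):
    c=arm.get_calibration(n); return c["camera_matrix"],np.array([c["k1"],0,0,0.]),c["rvec"],c["tvec"]
def proj(n,P):
    K,d,r,t=cal(n); return cv2.projectPoints(np.array(P,float).reshape(-1,1,3),r,t,K,d)[0].reshape(-1,2)
def unproj(n,uv,z):
    K,d,r,t=cal(n); p=cv2.undistortPoints(np.array(uv,float).reshape(-1,1,2),K,d).reshape(-1,2)
    R=cv2.Rodrigues(r)[0]; C=-R.T@t; D=np.c_[p,np.ones(len(p))]@R
    return C+D*((z-C[2])/D[:,2])[:,None]
E
python3 - <<'E'
from h import *
a=cv2.imread("pics/top0.png");s=cv2.imread("pics/scene0.png")
c=cv2.resize(a[215:325,255:405],None,fx=5,fy=5,interpolation=cv2.INTER_CUBIC); cv2.imwrite("pics/c1.png",c)
c=cv2.resize(a[215:325,400:550],None,fx=5,fy=5,interpolation=cv2.INTER_CUBIC); cv2.imwrite("pics/c2.png",c)
c=cv2.resize(a[215:325,125:275],None,fx=5,fy=5,interpolation=cv2.INTER_CUBIC); cv2.imwrite("pics/c3.png",c)
c=cv2.resize(s[180:290,230:380],None,fx=5,fy=5,interpolation=cv2.INTER_CUBIC); cv2.imwrite("pics/c4.png",c)
print(unproj("top",[(282,259),(346,264),(311,302),(382,235)],.131).round(3))
print(unproj("top",[(437,256),(534,240)],.201).round(3))
E
```

```text
[[ 0.533  0.064  0.131]
 [ 0.521 -0.074  0.131]
 [ 0.44   0.002  0.131]
 [ 0.583 -0.152  0.131]]
[[ 0.535 -0.253  0.201]
 [ 0.566 -0.455  0.201]]
```

View pics/c1.png

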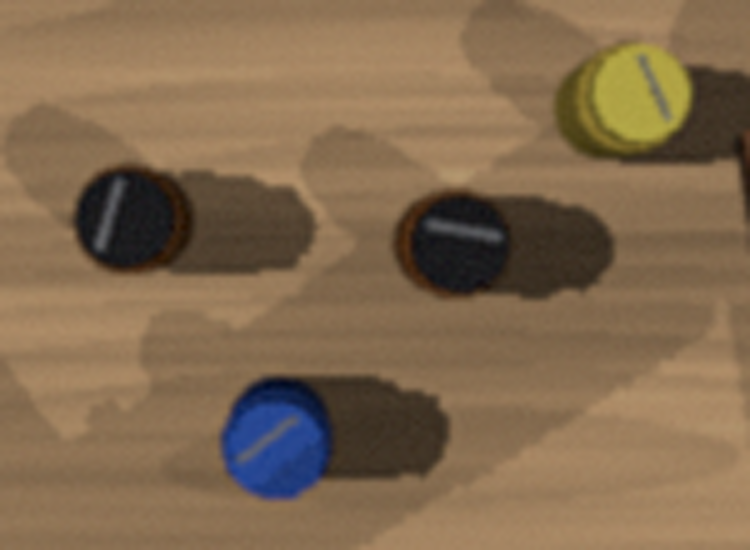

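View pics/c2.png

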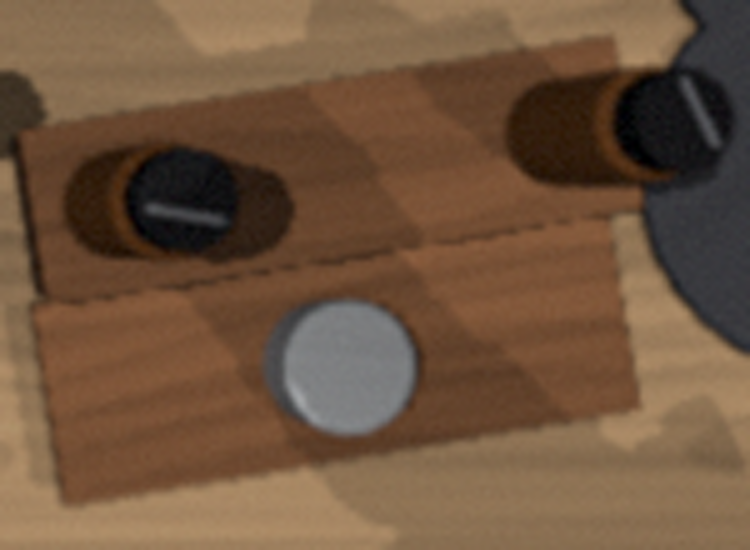

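View pics/c3.png

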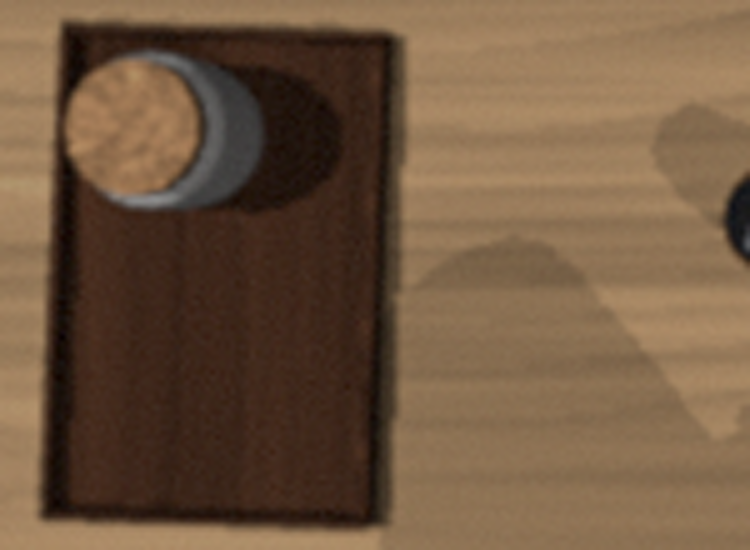

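View pics/c4.png

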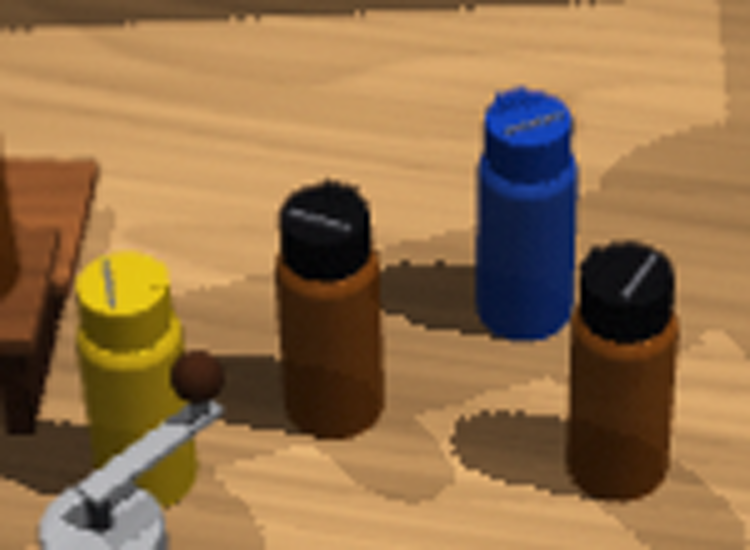

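```bash
python3 - <<'E'
from h import *
def c(l,x0,y0): return (np.array(l,float)+.5)/5-.5+np.array([x0,y0])
print("loose top",unproj("top",c([(124,219),(460,242)],255,215),.131).round(4))
print("loose scene",unproj("scene",c([(627,272),(325,213)],230,180),.131).round(4))
print("blue,yellow",unproj("top",c([(276,448),(643,94)],255,215),.131).round(4))
sb=unproj("top",c([(182,199),(676,118)],400,215),.201); print("sb",sb.round(4),sb.mean(0),np.linalg.norm(sb[0]-sb[1]),np.arctan2(*(sb[1]-sb[0])[:2]))
S=unproj("top",c([(18,130),(612,37),(640,210),(45,300)],400,215),.07); print("upper",S.round(4),S.mean(0))
L=unproj("top",c([(33,308),(608,222),(638,408),(65,505)],400,215),.03); print("low",L.round(4))
T=unproj("top",c([(63,22),(402,34),(383,524),(42,518)],125,215),.018); print("tray",T.round(4),T.mean(0))
print("jar",unproj("top",c([(133,125)],125,215),.088), "tin",unproj("top",c([(350,367)],400,215),.069))
print("garlic",unproj("top",[(282,171)],.117),"grinder",unproj("top",[(361,165)],.151))
E
python3 - <<'E'
import cv2
s=cv2.imread("pics/scene0.png")
cv2.imwrite("pics/c5.png",cv2.resize(s[170:280,110:260],None,fx=5,fy=5,interpolation=cv2.INTER_CUBIC))
E
```

```text
loose top [[ 0.534   0.0694  0.131 ]
 [ 0.5229 -0.0751  0.131 ]]
loose scene [[ 0.5327  0.0697  0.131 ]
 [ 0.5208 -0.0751  0.131 ]]
blue,yellow [[ 0.4353  0.0047  0.131 ]
 [ 0.5861 -0.1551  0.131 ]]
sb [[ 0.5386 -0.2512  0.201 ]
 [ 0.5697 -0.457   0.201 ]] [ 0.55417851 -0.35407527  0.201     ] 0.208111267419819 2.991513520341517
upper [[ 0.5729 -0.21    0.07  ]
 [ 0.6142 -0.4907  0.07  ]
 [ 0.5333 -0.5016  0.07  ]
 [ 0.4949 -0.2212  0.07  ]] [ 0.55382659 -0.35587051  0.07      ]
low [[ 0.49   -0.2234  0.03  ]
 [ 0.528  -0.5042  0.03  ]
 [ 0.4384 -0.5167  0.03  ]
 [ 0.3966 -0.2373  0.03  ]]
tray [[0.6326 0.4224 0.018 ]
 [0.6253 0.2571 0.018 ]
 [0.3908 0.2657 0.018 ]
 [0.3941 0.4306 0.018 ]] [0.51069346 0.34395717 0.018     ]
jar [[0.57881049 0.36254975 0.088     ]] tin [[ 0.46242967 -0.36264698  0.069     ]]
garlic [[0.72652154 0.06412997 0.117     ]] grinder [[ 0.73172751 -0.10702462  0.151     ]]
```

View pics/c5.png

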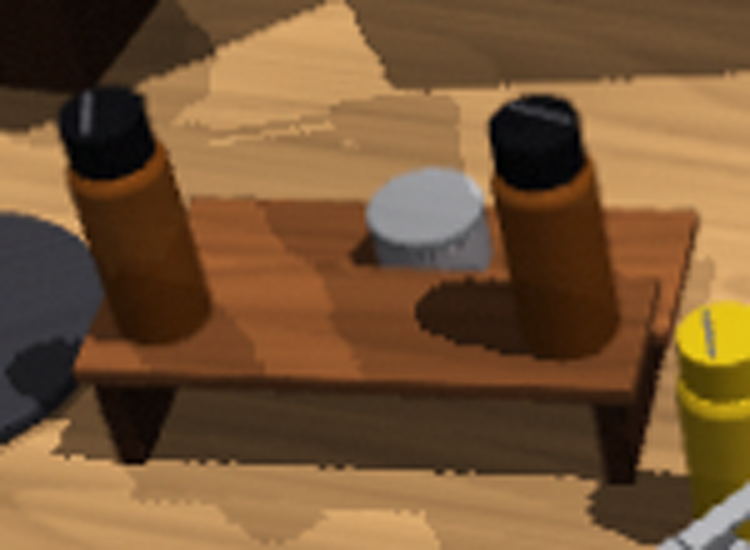

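Two upright brown, black-capped bottles stand loose, at top px (279,258) for the left one and (347,263) for the right. The other brown pair at (436,254) and (535,238) is on the step. The yellow one (383,234) and the blue one (311,303) are look-alikes, so I'll leave them alone.

```bash
cat >> h.py <<'E'
from scipy.spatial.transform import Rotation as Ro
def down(th):
    c,s=np.cos(th),np.sin(th)
    return Ro.from_matrix(np.array([[c,s,0],[s,-c,0],[0,0,-1.]])).as_rotvec()
L=np.array([.5333,.0695]); R=np.array([.522,-.075]); G=np.array([.554,-.355]); T=np.array([.456,.346])
E
python3 - <<'E'
from h import *
for n,p,th in [("L",L,2.16),("L",L,2.16-np.pi),("R",R,.67),("R",R,.67-np.pi),("G",G,.15),("G",G,.15-np.pi),("T",T,1.535),("T",T,1.535-np.pi)]:
    for z in (.09,.33):
        q=arm.inverse_kinematics([*p,z],down(th)); print(n,round(th,2),z,None if q is None else np.round(q,2))
E
```

```text
L 2.16 0.09 [ 0.49  0.29 -0.49  0.   -0.79 -1.48]
L 2.16 0.33 [ 0.49  0.09 -0.15  0.   -1.33 -1.48]
L -0.98 0.09 [ 0.49  0.29 -0.49  0.   -0.79  1.67]
L -0.98 0.33 [ 0.49  0.09 -0.15  0.   -1.33  1.67]
R 0.67 0.09 [ 0.23  0.28 -0.51  0.   -0.78 -2.7 ]
R 0.67 0.33 [ 0.23  0.07 -0.17  0.   -1.33 -2.7 ]
R -2.47 0.09 [ 0.23  0.28 -0.51  0.   -0.78  0.44]
R -2.47 0.33 [ 0.23  0.07 -0.17  0.   -1.33  0.44]
G 0.15 0.09 [-0.27  0.46 -0.21  0.   -0.9  -2.72]
G 0.15 0.33 [-0.27  0.29  0.11  0.   -1.38 -2.72]
G -2.99 0.09 [-0.27  0.46 -0.21  0.   -0.9   0.42]
G -2.99 0.33 [-0.27  0.29  0.11  0.   -1.38  0.42]
T 1.53 0.09 [ 0.99  0.34 -0.41  0.   -0.82 -2.6 ]
T 1.53 0.33 [ 0.99  0.15 -0.08  0.   -1.34 -2.6 ]
T -1.61 0.09 [ 0.99  0.34 -0.41  0.   -0.82  0.54]
T -1.61 0.33 [ 0.99  0.15 -0.08  0.   -1.34  0.54]
```

Run:
```python
from h import *
p=arm.read_eef_pos(); arm.line_to([p[0],p[1],.34],feed=.3)
o=down(2.16-np.pi)
arm.movep([*L,.24],o)
print(arm.read_clock())
arm.line_to([*L,.09],feed=.15,force_limit=15)
f0=arm.read_ft_force(); arm.move_gripper(0.0); print("w",arm.read_gripper_width(),arm.read_eef_pos(),"f0",f0, "f grip",arm.read_ft_force())
arm.line_to([*L,.15],feed=.1); arm.hold(.4)
F=[]
for i in range(5): F.append(arm.read_ft_force()); arm.hold(.05)
print("lifted",np.mean(F,0),arm.read_clock())
im=arm.snapshot("scene"); cv2.imwrite("pics/l1.png",im[:,:,::-1])
```

```text
3.8833
w 0.5623239752387507 [0.53338983 0.06947986 0.09007427] f0 [1.13655301 0.49026822 0.04804915] f grip [ 0.30761713 -1.02501222  1.1053587 ]
lifted [ 0.18773868 -0.07957402 -1.500263  ] 7.1417
```

View pics/l1.png

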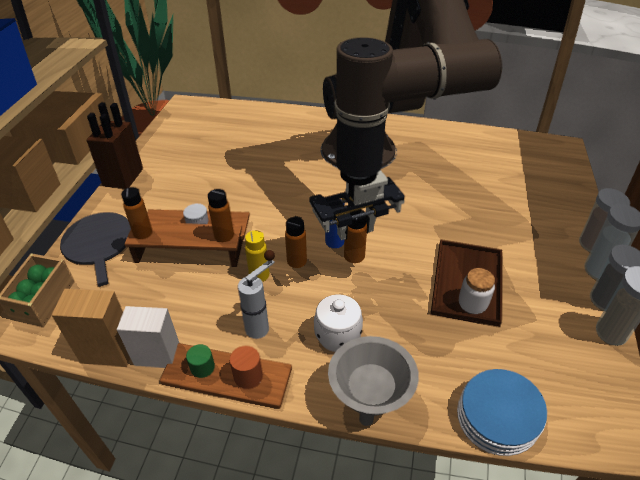

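The picture shows the left bottle gripped and lifted, upright, at about px (355,240), with nothing else moved. It weighs about 1.5 N (0.155 kg). I'll set it back and lift the right one.

Run:
```python
from h import *
hit=arm.line_to([*L,.0885],feed=.08,force_limit=4); print("hit",hit,arm.read_eef_pos(),arm.read_ft_force())
arm.move_gripper(1.0); arm.line_to([*L,.24],feed=.25)
arm.movep([*R,.24],down(.67-np.pi))
arm.line_to([*R,.09],feed=.15,force_limit=15)
f0=arm.read_ft_force(); arm.move_gripper(0.0); print("w",arm.read_gripper_width(),arm.read_eef_pos(),"f0",f0)
arm.line_to([*R,.15],feed=.1); arm.hold(.4)
F=[]
for i in range(5): F.append(arm.read_ft_force()); arm.hold(.05)
print("lifted",np.mean(F,0),arm.read_clock())
im=arm.snapshot("scene"); cv2.imwrite("pics/l2.png",im[:,:,::-1])
im=arm.snapshot("top"); cv2.imwrite("pics/l2t.png",im[:,:,::-1])
```

```text
hit True [0.53254646 0.06910725 0.08976151] [ 0.11685739 -0.2566292   4.38453406]
w 0.5715933427487326 [ 0.5221163  -0.07495088  0.09008433] f0 [0.07138917 0.27963706 0.23182467]
lifted [ 3.75182471e-03  2.71322159e-01 -4.33094094e+00] 13.875
```

View pics/l2.png

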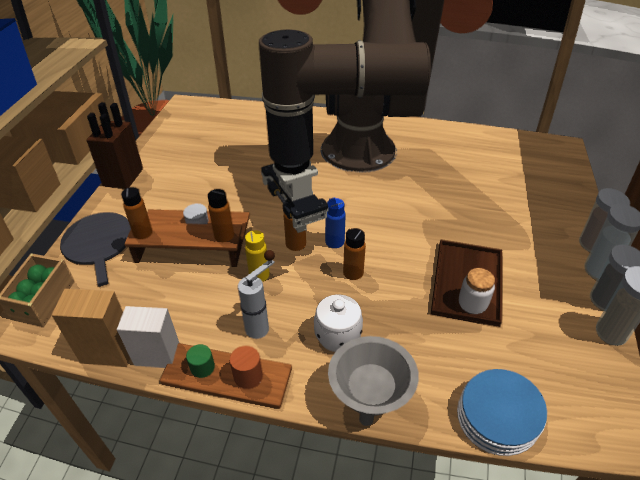

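The left bottle stands back at px (354,254). The right one is in the gripper at px (296,230) and weighs 4.3 N, so it is the heavier one. I'll carry it to the gap.

Run:
```python
from h import *
o=down(.15-np.pi)
arm.line_to([*R,.33],feed=.2)
arm.movep([*G,.33],o)
arm.line_to([*G,.19],feed=.15,force_limit=15)
hit=arm.line_to([*G,.157],feed=.05,force_limit=5); print("hit",hit,arm.read_eef_pos(),arm.read_ft_force(),arm.read_clock())
im=arm.snapshot("scene"); cv2.imwrite("pics/g1.png",cv2.resize(im[120:290,100:300,::-1],None,fx=3.5,fy=3.5))
```

```text
hit True [ 0.55350825 -0.35479683  0.159886  ] [-0.31179972  0.64361568  3.14712746] 17.775
```

View pics/g1.png

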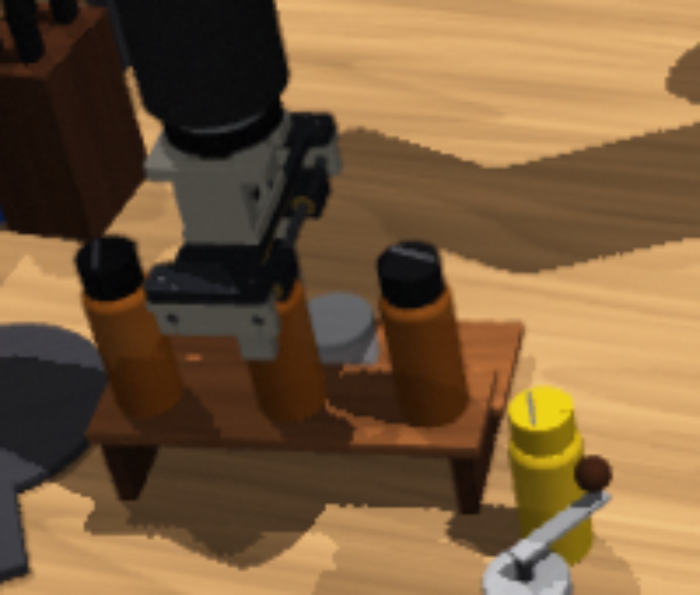

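The bottle touches down midway between the two on the step, at crop px (287,410), and is upright. I'll release it, back off and check.

Run:
```python
from h import *
arm.move_gripper(1.0); arm.line_to([*G,.33],feed=.25)
arm.movep([*L,.26],down(2.16-np.pi))
for n,(a,b,c,d) in {"scene":(170,290,110,380),"top":(210,310,260,560)}.items():
    im=arm.snapshot(n); cv2.imwrite(f"pics/g2{n}.png",cv2.resize(im[a:b,c:d,::-1],None,fx=2.6,fy=2.6))
    print([(x["bbox"],round(x["conf"],2)) for x in arm.masks_of(n,"bottle_p")])
print(proj("scene",[*L,.131]),arm.read_clock())
```

```text
[([327.3, 197.3, 17.7, 51.6], 0.95), ([242.6, 232.3, 27.6, 49.6], 0.84), ([340.6, 226.0, 26.1, 54.8], 0.62), ([168.1, 185.8, 21.9, 52.5], 0.6), ([120.8, 212.5, 128.3, 55.1], 0.51)]
[([298.5, 287.2, 24.2, 26.9], 0.67), ([454.0, 237.7, 41.9, 23.1], 0.66), ([368.0, 222.2, 27.0, 25.4], 0.65)]
[[354.85395788 234.17526738]] 21.275
```

View pics/g2scene.png

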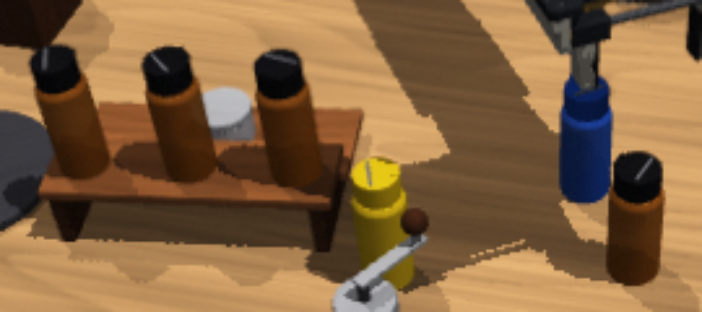

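View pics/g2top.png

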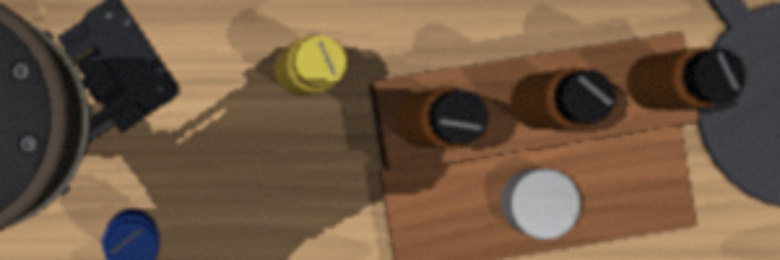

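The heavy bottle stands in the gap, midway between its neighbours (cap at top crop px (585,97)). The left bottle is where it stood (scene about px (355,235)). Next I'll move it to the tray.

Run:
```python
from h import *
arm.line_to([*L,.09],feed=.15,force_limit=15)
arm.move_gripper(0.0); print("w",arm.read_gripper_width())
arm.line_to([*L,.24],feed=.2); print(arm.read_ft_force())
arm.movep([*T,.24],down(1.535-np.pi))
arm.line_to([*T,.12],feed=.15,force_limit=15)
hit=arm.line_to([*T,.093],feed=.05,force_limit=4); print("hit",hit,arm.read_eef_pos(),arm.read_ft_force(),arm.read_clock())
im=arm.snapshot("scene"); cv2.imwrite("pics/t1.png",cv2.resize(im[130:340,330:530,::-1],None,fx=2.8,fy=2.8))
```

```text
w 0.5645478684518377
[ 0.4742565  -0.06631112 -2.08310383]
hit True [0.45589268 0.34598012 0.09561793] [-0.11354107 -0.28454026  4.12567769] 26.7167
```

View pics/t1.png

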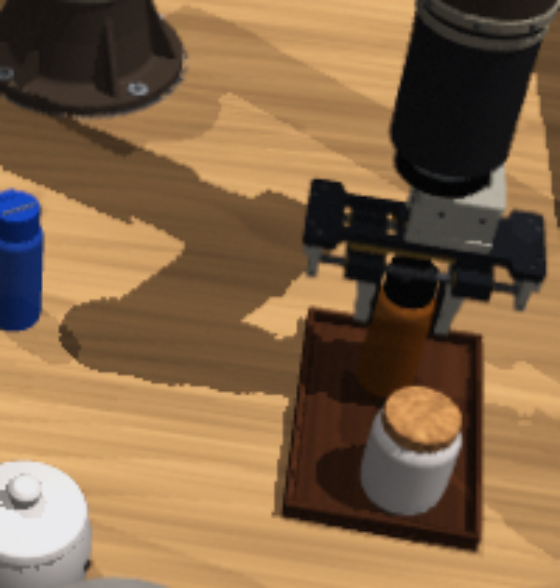

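The bottle stands inside the tray's free half, at crop px (395,380), clear of the jar. I'll release it and check.

Run:
```python
from h import *
arm.move_gripper(1.0); arm.line_to([*T,.30],feed=.2)
arm.movep([.42,.05,.35],down(1.535-np.pi)); arm.hold(.3)
for n in("scene","top"):
    im=arm.snapshot(n); cv2.imwrite(f"pics/f_{n}.png",im[:,:,::-1])
print(proj("top",[*T,.137]),proj("scene",[*T,.137]),proj("top",[*G,.201]),arm.read_clock(),arm.read_ft_force())
```

```text
[[150.37030538 295.70836203]] [[477.56422846 226.53127154]] [[486.34012545 246.3313371 ]] 30.3333 [ 0.56627818 -0.79689581 -0.50501807]
```

View pics/f_scene.png

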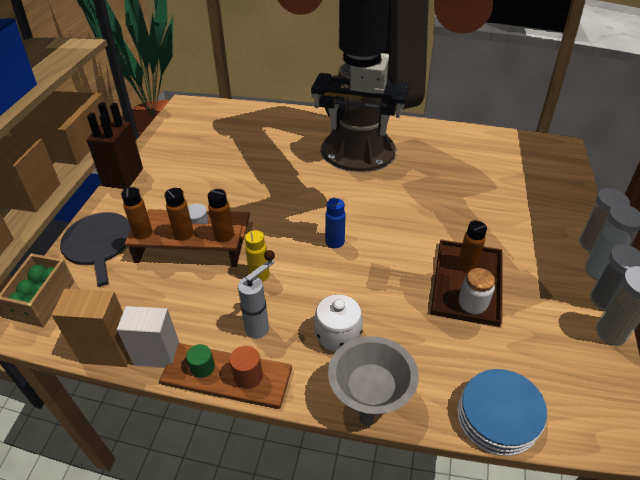

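View pics/f_top.png

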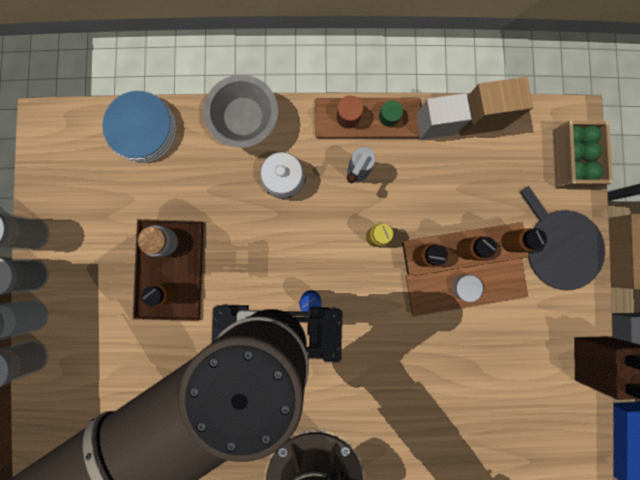

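The heavy bottle's cap is at top px (485,247), where (486,246) was predicted. The light bottle's cap is on the tray at (153,295), where (150,296) was predicted. Both are upright and nothing else has moved, so I'm handing in.

```bash
python3 -c "
from rig import arm
arm.finish_job()"
```

```text
the job is handed in; nothing more can be done
```

The job is done and handed in at about 30 s on the robot's clock; no verdict is reported.

- **Weighing:** I lifted the left (+y) bottle first and it read about 1.5 N, then set it back where it stood. The right one read about 4.3 N, so it is the full one.
- **Placing:** The right bottle now stands in the gap on the stand's upper step. The left one stands on the tray's free half beside the jar.
- **Last checks:** In the final pictures both bottles are upright, within about 3 px of where I aimed them. The yellow and blue look-alikes and the other things look unmoved, and the robot touches nothing.
- **Readings that differed:** When I lifted the left bottle again it read 2.1 N instead of 1.5 N. That reading was taken straight after the lift, without letting the arm settle, and it is still well below 4.3 N.

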